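# Clear broken bottles into the bolted glass-waste box

## Task

Put every broken bottle from the steel tray (the ones whose necks have snapped off) into the glass-waste box. First unbolt its flap: lift the bolt handle out of its notch, draw the bolt back and drop the handle into the other notch; then push the sprung flap down with the gripper, hold it open while you let each bottle fall inside, and when all are in and the flap has sprung shut, bolt it again with the handle down in the first notch. Leave the capped bottles and the slide box in the tray, and do not disturb the other things on the bench.

Things in the scene. Friction and masses are not known exactly. Their poses are not given: they have to be found in the camera images.
- bin: glass-waste box, fixed: grey steel, 200 (x) by 320 (y) by 240 mm high with its flat white lid; sheet 4 mm. Origin: centre of its underside; its -x side (yellow panel) faces the robot, give or take its yaw. In its frame (mm): hatch 130 by 130, x -65 to 65, y -140 to -10, filled by the flap; the bolt lies on the lid at y > -10. The rest of the lid is clear to within 8 mm.
- hatch (a point): middle of the flap's upper face while shut, level with the lid's top (240 mm above the bench), at box x 0, y -75 mm; axes as the box's. A staple 26 (x) by 8 (y) by 30 mm high stands on the flap at box x -35, y -18; the shot bolt runs through it.
- flap (a joint): sprung steel flap, 127 mm square, 4 mm thick; hinge along y at box x = 65 mm, free edge at x = -65. 0 = shut and flush; positive (rad) = swung down into the box, to 1.5. A spring shuts it: about 0.22 N m starts it (6 N at 37 mm from the hinge), 0.4 N m holds it at 1.1; a bottle lying on it does not open it. While bolted it gives some 0.03 rad at most.
- bolt (a joint): slide of the bolt along the box's +y, m: 0 = shot, through the flap's staple; 0.044 = drawn clear of the flap. In either notch it has about 3 mm of play each way; friction about 1.5 N. The rod is 12 mm thick, its axis at box x -35, z 258 mm; two guide blocks, 22 mm wide and 28 mm high, hold it at y 8 and 36.
- handle (a joint): turn of the bolt handle about the rod's axis, rad: 0 = level, pointing to the box's +x, down in a notch; above about 0.8 its stem clears the notched plate and the bolt can slide; stops at 1.35. It falls back by its own weight when let go.
- notch_locked (a point): bottom of the locked notch, at box x -17, y 65, z 254 mm. The notched steel plate stands along the box's y from 45 to 129 mm, 4 mm thick, its top 28 mm above the lid; its two open-topped notches are 14 mm wide.
- notch_open (a point): bottom of the open notch of the same plate, at box x -17, y 109, z 254 mm (44 mm from the locked one)
- knob (a point): centre of the black ball knob, 20 mm diameter, at the end of the bolt handle: 48 mm from the rod's axis, on an 8 mm stem. While the handle is down the ball's centre is 18 mm above the lid, at box x 13 mm, so fingers can close on it from above, along the box's y.
- tray: shallow steel tray, fixed, 270 (x) by 350 (y) mm, floor 4 mm thick, rim 16 mm high in all and 4 mm thick. Origin: centre of its underside. Box and tray may stand either way round, one at the robot's left, the other at its right.
- broken1: broken bottle 1: amber glass, square in section: body 62 mm long and 34 mm square (60 g, or up to 40 % either way), neck snapped off: a jagged stub 10 to 16 mm long, 18 mm across, at one end, no cap. Lies on its side in the tray. Origin: centre of the square body; x along it towards the stub, y and z square to its flat sides. Three to five are there at a start; an absent one reads None from the beginning.
- broken2: broken bottle 2: amber glass, square in section: body 62 mm long and 34 mm square (60 g, or up to 40 % either way), neck snapped off: a jagged stub 10 to 16 mm long, 18 mm across, at one end, no cap. Lies on its side in the tray. Origin: centre of the square body; x along it towards the stub, y and z square to its flat sides. Three to five are there at a start; an absent one reads None from the beginning.
- broken3: broken bottle 3: amber glass, square in section: body 62 mm long and 34 mm square (60 g, or up to 40 % either way), neck snapped off: a jagged stub 10 to 16 mm long, 18 mm across, at one end, no cap. Lies on its side in the tray. Origin: centre of the square body; x along it towards the stub, y and z square to its flat sides. Three to five are there at a start; an absent one reads None from the beginning.
- broken4: broken bottle 4: amber glass, square in section: body 62 mm long and 34 mm square (60 g, or up to 40 % either way), neck snapped off: a jagged stub 10 to 16 mm long, 18 mm across, at one end, no cap. Lies on its side in the tray. Origin: centre of the square body; x along it towards the stub, y and z square to its flat sides. Three to five are there at a start; an absent one reads None from the beginning.
- broken5: broken bottle 5: amber glass, square in section: body 62 mm long and 34 mm square (60 g, or up to 40 % either way), neck snapped off: a jagged stub 10 to 16 mm long, 18 mm across, at one end, no cap. Lies on its side in the tray. Origin: centre of the square body; x along it towards the stub, y and z square to its flat sides. Three to five are there at a start; an absent one reads None from the beginning.
- capped1: good bottle 1, to be left in the tray: amber glass, square in section: body 62 mm long and 34 mm square, whole neck and a black screw cap of 26 mm diameter, 92 mm long in all (90 g). Lies on its side. Origin: the middle of its length, on its axis; x runs towards the cap.
- capped2: good bottle 2, to be left in the tray: amber glass, square in section: body 62 mm long and 34 mm square, whole neck and a black screw cap of 26 mm diameter, 92 mm long in all (90 g). Lies on its side. Origin: the middle of its length, on its axis; x runs towards the cap.
- slidebox: closed white plastic slide box, 84 by 40 by 26 mm, to be left in the tray. Origin: its centre, x along its length.
- beaker: empty glass beaker, 72 mm diameter, 90 mm high, standing on the bench at the far left, to be left alone. Origin: centre of its underside.
- carton: white carton, 130 by 95 by 35 mm, on the bench at the far right, to be left alone. Origin: centre of its underside.
Mind the look-alikes: they are no part of the job. Leave any blue or purple look-alike of the broken5 alone.

How it is judged (in metres and radians):
On the way, in this order (a step that is already met when the one before it is completed fails the run):
1. the bolt is drawn and its handle is down in the open notch (value of joint bolt above 0.036 m and value of joint handle below 0.15 rad), for 0.2 s.
2. every broken bottle is inside the box and the flap has sprung shut (x of broken1 in the frame of bin between -0.1 and 0.1 m and y of broken1 in the frame of bin between -0.16 and 0.16 m and z of broken1 in the frame of bin between 0 and 0.17 m and x of broken2 in the frame of bin between -0.1 and 0.1 m and y of broken2 in the frame of bin between -0.16 and 0.16 m and z of broken2 in the frame of bin between 0 and 0.17 m and x of broken3 in the frame of bin between -0.1 and 0.1 m and y of broken3 in the frame of bin between -0.16 and 0.16 m and z of broken3 in the frame of bin between 0 and 0.17 m and x of broken4 in the frame of bin between -0.1 and 0.1 m and y of broken4 in the frame of bin between -0.16 and 0.16 m and z of broken4 in the frame of bin between 0 and 0.17 m and x of broken5 in the frame of bin between -0.1 and 0.1 m and y of broken5 in the frame of bin between -0.16 and 0.16 m and z of broken5 in the frame of bin between 0 and 0.17 m and value of joint flap below 0.05 rad), for 0.3 s.
3. the bolt is shot again and its handle is down in the locked notch (value of joint bolt below 0.006 m and value of joint handle below 0.15 rad and value of joint flap below 0.05 rad), for 0.2 s.
At the end, for the whole second after the job is handed in: Every broken bottle is inside the box (its centre within the box's walls and below 170 mm above the bench); flap shut (under 0.05 rad); bolt shot (under 6 mm) with its handle down in the locked notch (under 0.15 rad); both capped bottles and the slide box are in the tray (all of step 3 and x of broken1 in the frame of bin between -0.1 and 0.1 m and y of broken1 in the frame of bin between -0.16 and 0.16 m and z of broken1 in the frame of bin between 0 and 0.17 m and x of broken2 in the frame of bin between -0.1 and 0.1 m and y of broken2 in the frame of bin between -0.16 and 0.16 m and z of broken2 in the frame of bin between 0 and 0.17 m and x of broken3 in the frame of bin between -0.1 and 0.1 m and y of broken3 in the frame of bin between -0.16 and 0.16 m and z of broken3 in the frame of bin between 0 and 0.17 m and x of broken4 in the frame of bin between -0.1 and 0.1 m and y of broken4 in the frame of bin between -0.16 and 0.16 m and z of broken4 in the frame of bin between 0 and 0.17 m and x of broken5 in the frame of bin between -0.1 and 0.1 m and y of broken5 in the frame of bin between -0.16 and 0.16 m and z of broken5 in the frame of bin between 0 and 0.17 m and x of capped1 in the frame of tray between -0.135 and 0.135 m and y of capped1 in the frame of tray between -0.175 and 0.175 m and z of each of capped1, capped2, slidebox in the frame of tray below 0.07 m and x of capped2 in the frame of tray between -0.135 and 0.135 m and y of capped2 in the frame of tray between -0.175 and 0.175 m and x of slidebox in the frame of tray between -0.135 and 0.135 m and y of slidebox in the frame of tray between -0.175 and 0.175 m); the robot touches nothing.
It fails at once if a capped bottle or the slide box is lifted out of the tray (height (world z) of any of capped1, capped2, slidebox above 0.1 m).
It fails at once if the beaker or the carton is shifted by more than 50 mm (distance of any of beaker, carton from where it was at the start of the episode above 0.05 m).
Of broken1, broken2, broken3, broken4, broken5 only 3 to 5 are there at a start; the rules pass over those that are not, and their reading is None.
At some moment in a run one of broken1, broken2, broken3, broken4, broken5 may be knocked a few centimetres aside while the robot is not near it.
It also fails if it takes over 210 s, if anything falls off the work surface, if the arm or the gripper's body presses on something with over 40 N, if the wrist force passes 120 N, or if a joint passes its speed limit or range.

## Robot

A 6-joint arm with a two-finger parallel gripper is mounted at the origin on the work surface. World frame = base frame: x ahead of the robot, y to its left, z up, the work surface at z = 0. Lengths are in m, angles in degrees, forces in N, time in s.
With the tool pointing down it reaches from about 0.25 to 0.725 m from the base axis. Payload 9.7 kg.
Tool frame: the origin (TCP) lies between the finger pads; the fingertips stand 19 mm ahead of it and the grasp point (between the pads) is the TCP; z points along the fingers, y is the line along which they close (so a half turn about z gives the same grasp; the last joint's range is limited). The gripper opens to 85 mm and grips with 20 to 120 N. Pads are 22 mm wide; open, the fingers measure 114 mm over their backs; the gripper's body (76 mm by 85 mm) begins 54 mm behind the grasp point. The pads swing forward as they close: fully open they stand 13 mm farther back than shut.
Start: joints at [-67.953, 4.979, 10.078, 95.1, 0, 90], TCP at [0.206, -0.51, 0.25] pointing down, gripper open.
Joint ranges: [-179.16, 179.16], [-48.56, 103.87], [-65.8, 70.77], [-126.05, 130.52], [-82.76, 87.17], [-180, 180]. Speed limits (degrees/s): [127.2, 127.2, 147.25, 180, 180, 180].

## Interface

Orientations are given as [roll, pitch, yaw] about the fixed x, y, z axes, in that order (R = Rz(yaw) Ry(pitch) Rx(roll)).
In Python, from workcell import telemetry, camera, calibration, workorder gives the robot as it stands.
- The arm moves only by the tool play_rows, never from a script. Its argument "increments" is a list of rows, each a list of 3 entries, a list of its own where there are three numbers: the shift along the tool's x, y, z in mm, then the turn, a rotation vector about the tool's x, y, z in degrees, then the closure, from 0 (fully open) to 1 (shut). In form: [[[x, y, z], [ax, ay, az], jaw], ...]. A call has 1 to 20 rows; each row is the pose to reach, as a shift and turn from the pose commanded when the call began, along the tool's axes at that moment; what a row does not reach only later rows make up. A row lasts 1/10 s, in which the tool goes at most 50 mm and 8.59 degrees, less where a joint would pass 70% of its speed; a pose out of reach is approached as far as the arm can. A call with a gripper value outside its range is refused whole. The fingers move at their own pace and stop on an object; "grip_force" is the grip in N (left out, the last holds). Time passes only in rows, so rows that repeat a pose let the fingers close. It gives the time, the measured TCP pose, the force, the opening and the grip force at its end, in the units of the state.
- telemetry.get_obs(): the state, without advancing time (a new reading comes with each control period).
- camera(name): name is "scene" or "side" or "wrist"; returns (picture, depth): 420x560x3 uint8, red, green, blue; 420x560 float32, m along the optical axis (not along the pixel's ray), 0 where there is no reading.
- calibration(name): a dict with "vertical_fov" (degrees; the focal length in pixels is half the picture's height over the tangent of half this angle, whatever the lens; pixels are square), "cx", "cy" (the principal point, pixels), "rvec" (rotation vector, rad) and "tvec" (3), from world to camera coordinates, as OpenCV has them; the wrist camera has in their place "hand_eye" (4x4, takes a point from camera to tool coordinates, whose origin is the TCP and whose axes are the flange's). Camera axes: x right, y down, z forward; pixel columns grow to the right and rows downward; lengths in m; the calibration is good to about 2 mm. A picture is of the moment at which its call begins: read the wrist's pose just before it. calibration takes no time and is no camera call.
- workorder.job_done(): hands the job in; it is judged then, once.
The state is a dict: "time": time; "q": joint angles; "qd": joint speeds; "joint_efforts": joint torques, N m; "ee_pos": TCP position; "tcp_rot": TCP orientation; "wrist_force": force on the tool from outside, world axes, zero at the start; "torque": the same for the moment, N m; "opening": finger opening in m; "grasp_force": force on a finger pad.
Only numpy, scipy, OpenCV 4.12 (cv2) and the standard library are available. Lean on these libraries where they do the work, as an engineer would, in place of code of your own. Each camera call takes 0.05 s, during which the arm holds its last target. There are 200 camera calls.

## Working session

There is one attempt and no reset: what is moved stays moved. The work goes in short steps, Python scripts to look and compute and a tool call to move; the robot and the scene stay as the last step left them, time stands still between calls to the robot, and variables do not carry over. Pictures are saved under pics/ and viewed, at most 16 in all, crops included, and the job is handed in when it is done.

Besides the shell and the picture viewer there is one more tool, called after "Emit:" in YAML: its name, and indented under it one key for each argument. play_rows: Moves the arm, as the interface text tells. Its arguments: {"type":"object","properties":{"increments":{"type":"array"},"grip_force":{"type":"number"}},"required":["increments"]}

```bash
mkdir -p pics; ls; cat > h.py <<'E'
import numpy as np, cv2
from workcell import telemetry, camera, calibration, workorder
from scipy.spatial.transform import Rotation as R
def cam(name):
    o=telemetry.get_obs(); c=calibration(name); im,d=camera(name)
    f=210/np.tan(np.radians(c["vertical_fov"])/2)
    if "rvec" in c:
        Rm=cv2.Rodrigues(np.array(c["rvec"],float))[0]; t=np.array(c["tvec"],float).ravel()
        T=np.eye(4); T[:3,:3]=Rm.T; T[:3,3]=-Rm.T@t
    else:
        W=np.eye(4); W[:3,:3]=R.from_euler('xyz',o["tcp_rot"],degrees=True).as_matrix(); W[:3,3]=o["ee_pos"]
        T=W@np.array(c["hand_eye"])
    return im,d,(f,c["cx"],c["cy"],T)
def ray(k,u,v,z):
    f,cx,cy,T=k; r=T[:3,:3]@np.array([(u-cx)/f,(v-cy)/f,1]); o=T[:3,3]
    return o+r*(z-o[2])/r[2]
def cloud(d,k):
    f,cx,cy,T=k; v,u=np.mgrid[:d.shape[0],:d.shape[1]]
    P=np.stack([(u-cx)/f*d,(v-cy)/f*d,d],-1)@T[:3,:3].T+T[:3,3]
    P[d<=0]=np.nan; return P
def save(n,im): cv2.imwrite("pics/"+n+".png",im[:,:,::-1])
E
python3 - <<'E'
from h import *
o=telemetry.get_obs(); print(o)
for n in("scene","side"):
    im,d,k=cam(n); save(n+"0",im); np.savez(n+"0.npz",im=im,d=d,T=k[3],k=k[:3]); print(n,calibration(n),k[3],(d>0).mean())
print(calibration("wrist"))
E
```

```text
pics
{'time': 0.0, 'q': array([-6.79522303e+01,  5.00936522e+00,  1.00321786e+01,  9.50988319e+01,
       -1.34584572e-03,  9.00007587e+01]), 'qd': array([ 0.03092511, -0.04507763,  0.0176001 , -0.03485583, -0.02724195,
       -0.08050655]), 'joint_efforts': array([-5.63962549e-04, -5.20389032e+01,  4.64800966e+01,  1.61484873e-02,
       -6.43950693e-05, -1.05104218e-05]), 'ee_pos': array([ 0.20637233, -0.50958249,  0.24957932]), 'tcp_rot': array([-1.79923982e+02,  1.34685115e-03,  2.20470128e+01]), 'wrist_force': array([0.04668803, 0.07002475, 0.20084997]), 'torque': array([-0.03259642,  0.00245053, -0.02334008]), 'grasp_force': 0.0, 'opening': 0.08537836483043826}
scene {'vertical_fov': 50.66116157610363, 'cx': 278.7402267427689, 'cy': 202.7509296568257, 'rvec': array([ 0.22356547, -3.03619304,  0.66801889]), 'tvec': array([0.4601254 , 0.13259871, 1.50238375])} [[-0.9894054  -0.13441878  0.05485025  0.39066819]
 [-0.14502744  0.89785484 -0.41572074  0.5722485 ]
 [ 0.00663311 -0.41927114 -0.90783683  1.41646205]
 [ 0.          0.          0.          1.        ]] 0.9959948979591837
[... 168 characters left out ...]
35312,  0.26862669,  1.21507756])} [[ 0.86522417 -0.27426404  0.41972177 -0.07608108]
 [-0.5012482  -0.49272852  0.71131488 -0.94063896]
 [ 0.01172079 -0.82583161 -0.56379498  0.91177503]
 [ 0.          0.          0.          1.        ]] 0.9961522108843538
{'vertical_fov': 63.00011911821421, 'cx': 278.55427795708215, 'cy': 210.60558567281936, 'hand_eye': array([[-2.37231111e-04, -9.45988723e-01, -3.24199444e-01,
         8.27936809e-02],
       [ 9.99999588e-01,  5.96950911e-05, -9.05929671e-04,
         1.30896279e-03],
       [ 8.76352368e-04, -3.24199525e-01,  9.45988319e-01,
        -1.24164556e-01],
       [ 0.00000000e+00,  0.00000000e+00,  0.00000000e+00,
         1.00000000e+00]])}
```

View pics/scene0.png

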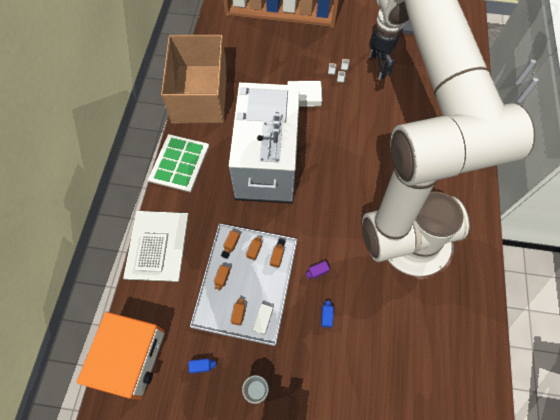

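View pics/side0.png

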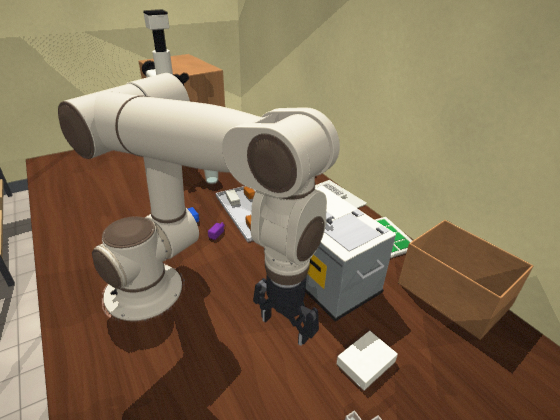

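The scene picture shows the box at (265,140), with the bolt at (268,140) and the flap towards the top. The tray is at (245,285) and holds five amber bottles at (231,240), (254,247), (278,252), (222,276) and (238,310), plus the slide box at (263,318). The blue and purple look-alikes are at (318,270), (327,313) and (202,366). The side view shows the box's yellow panel at (317,270) and the carton at (367,358).

```bash
python3 - <<'E'
from h import *
D=np.load("scene0.npz"); im,d=D["im"],D["d"]; k=(*D["k"],D["T"])
P=cloud(d,k)
a=cv2.resize(im[215:350,180:340],None,fx=3.4,fy=3.4,interpolation=cv2.INTER_CUBIC)
b=cv2.resize(im[75:205,220:310],None,fx=2.8,fy=3.53,interpolation=cv2.INTER_CUBIC)
c=np.zeros((460,800,3),np.uint8); c[:459,:544]=a[:459]; c[:458,545:797]=b[:458,:252]; save("crop0",c)
z=P[...,2]
m=(np.abs(z-.24)<.01)&(P[...,0]>.2)&(P[...,0]<.7); 
n,l,s,ce=cv2.connectedComponentsWithStats(m.astype(np.uint8)); i=1+np.argmax(s[1:,4])
q=P[l==i]; print("lid z",np.median(q[:,2]),cv2.minAreaRect(q[:,:2].astype(np.float32)*1000))
# tray: grey light pixels? bottles amber
hsv=cv2.cvtColor(im,cv2.COLOR_RGB2HSV)
t=np.zeros_like(m);t[215:350,185:305]=1
am=(t&(hsv[...,0]<20)&(hsv[...,1]>150)&(hsv[...,2]>100)&(z>.015)).astype(np.uint8)
n,l,s,ce=cv2.connectedComponentsWithStats(am)
for i in range(1,n):
    if s[i,4]>40:
        q=P[l==i]; print(ce[i],s[i],np.nanmax(q[:,2]),np.nanmedian(q,0).round(4),cv2.minAreaRect(q[:,:2].astype(np.float32)*1000))
w=(t&(hsv[...,1]<60)&(z<.03)).astype(np.uint8)
n,l,s,ce=cv2.connectedComponentsWithStats(w);i=1+np.argmax(s[1:,4]); q=P[l==i];print("tray",cv2.minAreaRect(q[:,:2].astype(np.float32)*1000),np.median(q[:,2]))
E
```

```text
lid z 0.24175786112413022 ((545.0806884765625, -233.45468139648438), (199.9807891845703, 326.2893371582031), 4.864255905151367)
[230.90055249 240.83425414] [224 231  15  21 181] 0.04730000352975927 [0.6101 0.1    0.038 ] ((610.7047729492188, 101.00054931640625), (73.0401840209961, 30.43161392211914), 76.4173583984375)
[253.98882682 248.11731844] [247 238  14  21 179] 0.045501354278767 [0.5298 0.1154 0.0381] ((529.832763671875, 108.46157836914062), (72.80120086669922, 29.527790069580078), 79.12676239013672)
[276.74863388 255.3989071 ] [271 244  12  23 183] 0.046234047034042325 [0.4528 0.1289 0.0381] ((452.2235107421875, 122.12662506103516), (73.19359588623047, 29.22718048095703), 82.4637222290039)
[221.10447761 276.4079602 ] [215 266  14  23 201] 0.047106246371085625 [0.6179 0.2228 0.0375] ((619.0133666992188, 224.20870971679688), (70.46998596191406, 29.9681339263916), 80.01973724365234)
[237.88990826 312.19724771] [232 299  13  26 218] 0.04654968878526744 [0.5444 0.3265 0.0381] ((544.7257690429688, 321.0736083984375), (74.6830062866211, 30.06236457824707), 87.8996810913086)
tray ((543.80224609375, 214.29087829589844), (363.26641845703125, 277.6471862792969), 86.68819427490234) 0.00523433013599317
```

View pics/crop0.png

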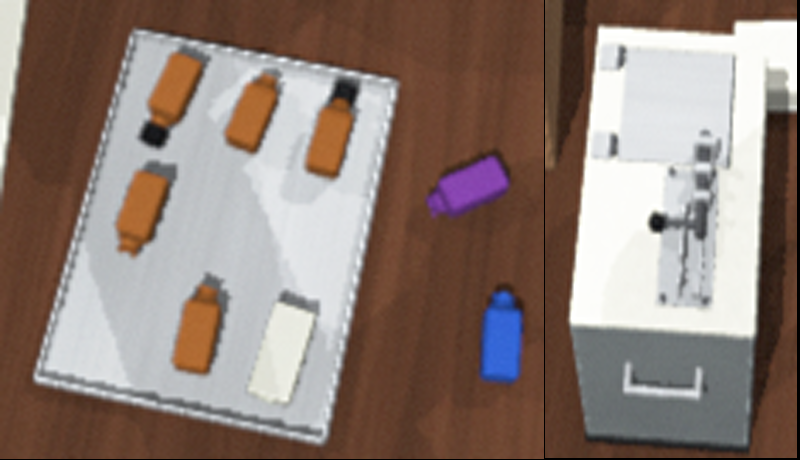

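The crop shows broken bottles at scene pixels (254,248), (221,276) and (238,312): bare stubs, no caps. The capped ones are (231,240) and (277,253). The black knob is at about (260,138) in the scene picture, with the bolt shot. Next I go above the knob for a close wrist view.

Emit:
play_rows:
  increments:
    - [[0,0,-50],[0,0,0],0]
    - [[0,0,-100],[0,0,0],0]
    - [[0,0,-150],[0,0,0],0]
    - [[100,-42,-150],[0,0,4],0]
    - [[200,-83,-150],[0,0,8],0]
    - [[300,-125,-150],[0,0,12],0]
    - [[449,-187,-150],[0,0,17.2],0]
    - [[449,-187,-150],[0,0,17.2],0]
    - [[449,-187,-150],[0,0,17.2],0]
    - [[449,-187,-150],[0,0,17.2],0]
    - [[449,-187,-150],[0,0,17.2],0]
    - [[449,-187,-150],[0,0,17.2],0]
    - [[449,-187,-150],[0,0,17.2],0]
    - [[449,-187,-150],[0,0,17.2],0]

```text
time: 1.5
ee_pos: [0.5552, -0.1647, 0.3982]
tcp_rot: [-179.9, 0.1, 5.1]
wrist_force: [0.4, -0.5, -0.5]
opening: 0.0855
grasp_force: 0.0
```

```bash
cat >> h.py <<'E'
def to(target,yaw,o=None):
    """increments (tool mm, turn about tool z) to world target m, tool down"""
    o=o or telemetry.get_obs(); Rm=R.from_euler('xyz',o["tcp_rot"],degrees=True)
    Rt=R.from_euler('xyz',[180,0,yaw],degrees=True)
    return (Rm.inv().apply(np.array(target)-o["ee_pos"])*1000).round(1),(Rm.inv()*Rt).as_rotvec(degrees=True).round(2)
def boxw(c,yaw,p):
    a=np.radians(yaw); return np.array([c[0]+np.cos(a)*p[0]-np.sin(a)*p[1],c[1]+np.sin(a)*p[0]+np.cos(a)*p[1],p[2]])
E
python3 - <<'E'
from h import *
o=telemetry.get_obs(); print(o["time"],o["ee_pos"],o["tcp_rot"])
im,d,k=cam("wrist"); save("w1",im); P=cloud(d,k); np.savez("w1.npz",im=im,P=P)
g=im.max(2); z=P[...,2]
lid=np.abs(z-np.nanmedian(z[np.abs(z-.24)<.02]))<.004
print("lidz",np.nanmedian(z[np.abs(z-.24)<.02]))
m=((g<60)&(z>.235)).astype(np.uint8); n,l,s,ce=cv2.connectedComponentsWithStats(m)
for i in range(1,n):
    if s[i,4]>80:
        q=P[l==i]; print(ce[i],s[i],np.nanmedian(q,0).round(4),"zmax",np.nanpercentile(q[:,2],98).round(4),"ray@.258",ray(k,*ce[i],.258).round(4))
E
```

```text
1.5 [ 0.55515684 -0.16473954  0.39823563] [-1.79903878e+02  1.25831221e-01  5.10041291e+00]
lidz 0.24074237991518835
[393.6552901  133.53242321] [379 129  31  10 293] [ 0.6158 -0.2516  0.2468] zmax 0.2486 ray@.258 [ 0.6167 -0.2477  0.258 ]
[519.08414239 134.44983819] [503 130  33  10 309] [ 0.6238 -0.3498  0.2467] zmax 0.2484 ray@.258 [ 0.6245 -0.3422  0.258 ]
[279.14894572 237.51458053] [ 207  195  113   73 2229] [ 0.5213 -0.1706  0.262 ] zmax 0.2683 ray@.258 [ 0.5238 -0.169   0.258 ]
[351.00996329 245.63817514] [ 311  211   76   63 1907] [ 0.5178 -0.2325  0.2481] zmax 0.2676 ray@.258 [ 0.5218 -0.2302  0.258 ]
[494.45754717 258.1509434 ] [452 214  63  67 212] [ 0.5063 -0.3738  0.2391] zmax 0.2416 ray@.258 [ 0.5211 -0.3542  0.258 ]
[217.28767123 236.08675799] [203 232  40  12 219] [ 0.5189 -0.1153  0.2531] zmax 0.2677 ray@.258 [ 0.5204 -0.1173  0.258 ]
[390.79411765 260.31617647] [386 253  11  15 136] [ 0.5134 -0.2647  0.2634] zmax 0.2657 ray@.258 [ 0.5112 -0.2664  0.258 ]
[279.19722402 374.66138178] [    0   278   560   142 35447] [ 0.5657 -0.1658  0.4482] zmax 0.466 ray@.258 [ 0.3786 -0.1821  0.258 ]
```

View pics/w1.png

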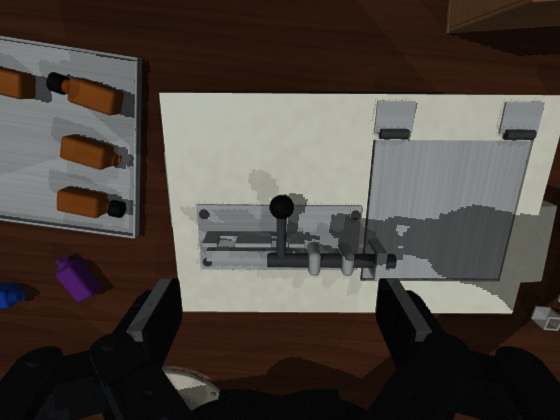

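The wrist view shows the knob at (282,207), the rod along row 260, and the flap with corners (373,140), (531,140), (500,280) and (361,280).

```bash
python3 - <<'E'
from h import *
D=np.load("w1.npz"); P=D["P"]; im=D["im"]
o=telemetry.get_obs();c=calibration("wrist");f=210/np.tan(np.radians(c["vertical_fov"])/2)
W=np.eye(4); W[:3,:3]=R.from_euler('xyz',o["tcp_rot"],degrees=True).as_matrix(); W[:3,3]=o["ee_pos"]
k=(f,c["cx"],c["cy"],W@c["hand_eye"])
g=im.max(2)[190:222,262:302]; m=(g<60).astype(np.uint8); m=cv2.morphologyEx(m,cv2.MORPH_OPEN,np.ones((13,13),np.uint8))
v,u=np.nonzero(m); cc=(u.mean()+262,v.mean()+190); print(cc,len(u),"depth top",np.nanmax(P[int(cc[1])-5:int(cc[1])+5,int(cc[0])-5:int(cc[0])+5,2]))
print("knob",ray(k,*cc,.258))
z=P[...,2]; l=np.nan_to_num((np.abs(z-.241)<.004)&(P[...,0]>.4)).astype(np.uint8)
n,L,s,_=cv2.connectedComponentsWithStats(l);i=1+np.argmax(s[1:,4]);q=P[L==i]
print("lid",cv2.minAreaRect(q[:,:2].astype(np.float32)*1000))
fc=np.array([ray(k,a,b,.2405) for a,b in[(373.5,140),(531,140),(500.5,280),(361.5,280)]]);print(fc.round(4),fc.mean(0))
e=fc[1]-fc[0];print("yaw",np.degrees(np.arctan2(e[0],-e[1])))
E
```

```text
(np.float64(281.8716707021792), np.float64(206.9128329297821)) 413 depth top 0.2694311045029097
knob [ 0.54935075 -0.17050155  0.258     ]
lid ((543.48583984375, -233.565673828125), (200.7479248046875, 321.5362548828125), 4.826307773590088)
[[ 0.6072 -0.2402  0.2405]
 [ 0.6185 -0.3677  0.2405]
 [ 0.4898 -0.3816  0.2405]
 [ 0.4783 -0.252   0.2405]] [ 0.54843608 -0.3103584   0.2405    ]
yaw 5.035409054319806
```

Emit:
play_rows:
  increments:
    - [[-6,5,40],[0,0,0],0.2]
    - [[-6,5,80],[0,0,0],0.3]
    - [[-6,5,110],[0,0,0],0.4]
    - [[-6,5,125],[0,0,0],0.4]
    - [[-6,5,133],[0,0,0],0.4]
    - [[-6,5,133],[0,0,0],0.4]
    - [[-6,5,133],[0,0,0],0.6]
    - [[-6,5,133],[0,0,0],0.9]
    - [[-6,5,133],[0,0,0],0.9]
    - [[-6,5,133],[0,0,0],0.9]
    - [[-6,5,133],[0,0,0],0.9]
  grip_force: 25

```text
time: 2.65
ee_pos: [0.547, -0.1705, 0.2689]
tcp_rot: [-179.7, -0.1, 5.0]
wrist_force: [-2.7, 16.7, 5.2]
opening: 0.0182
grasp_force: 24.3
```

Emit:
play_rows:
  increments:
    - [[0,-2,0],[0,0,0],0.9]
    - [[-1,-2.5,-9.5],[0,0,0],0.9]
    - [[-4,-2.5,-19],[0,0,0],0.9]
    - [[-8.5,-2.5,-27],[0,0,0],0.9]
    - [[-14.5,-2.5,-34.5],[0,0,0],0.9]
    - [[-20,-2.5,-39],[0,0,0],0.9]
    - [[-25,-2.5,-42],[0,0,0],0.9]
    - [[-25,-2.5,-42],[0,0,0],0.9]
    - [[-25,-2.5,-42],[0,0,0],0.9]

```text
time: 3.55
ee_pos: [0.521, -0.172, 0.3093]
tcp_rot: [-179.9, 0.1, 4.9]
wrist_force: [-4.2, 7.0, -5.5]
opening: 0.0159
grasp_force: 24.2
```

```bash
python3 - <<'E'
from h import *
im,d,k=cam("wrist"); save("w2",im)
E
```

```text
(no output)
```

View pics/w2.png

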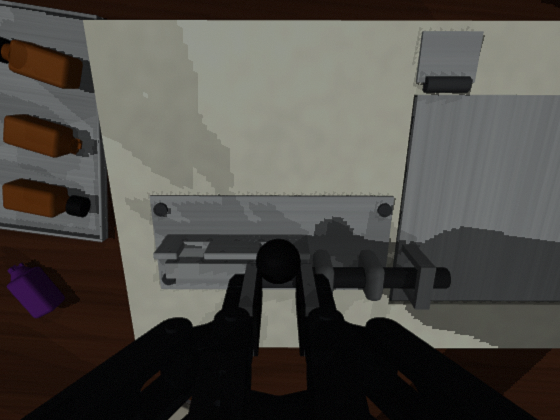

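The picture shows the ball at (278,262) between the fingertips and the handle up clear of the plate. I now draw the bolt.

Emit:
play_rows:
  increments:
    - [[3,-4,0],[0,0,0],0.9]
    - [[3,-10,0],[0,0,0],0.9]
    - [[3,-17,0],[0,0,0],0.9]
    - [[3,-24,0],[0,0,0],0.9]
    - [[3,-31,0],[0,0,0],0.9]
    - [[3,-38,0],[0,0,0],0.9]
    - [[3,-43,0],[0,0,0],0.9]
    - [[3,-46,0],[0,0,0],0.9]
    - [[3,-46,0],[0,0,0],0.9]
    - [[3,-46,0],[0,0,0],0.9]

```text
time: 4.6
ee_pos: [0.5192, -0.127, 0.3081]
tcp_rot: [-180.0, 0.3, 4.8]
wrist_force: [-8.0, 0.1, -12.2]
opening: 0.0162
grasp_force: 25.2
```

```bash
python3 - <<'E'
from h import *
im,d,k=cam("wrist"); save("w3",im)
E
```

```text
(no output)
```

View pics/w3.png

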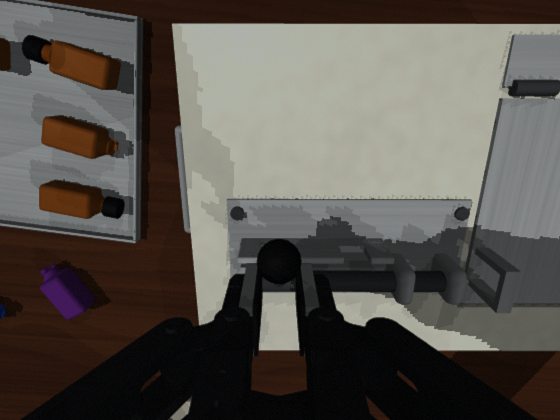

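The bolt is drawn: the rod's end at (458,283) is clear of the staple at (490,280). I now lower the handle.

Emit:
play_rows:
  increments:
    - [[7,0,3],[0,0,0],0.9]
    - [[13,0,8],[0,0,0],0.9]
    - [[19,0,15],[0,0,0],0.9]
    - [[23,0,23],[0,0,0],0.9]
    - [[26,0,32],[0,0,0],0.9]
    - [[27,0,39],[0,0,0],0.9]
    - [[27,0,41],[0,0,0],0.9]
    - [[27,0,41],[0,0,0],0.9]
    - [[27,0,41],[0,0,0],0.4]
    - [[27,0,41],[0,0,0],0.4]
    - [[27,0,41],[0,0,0],0.4]
    - [[27,0,0],[0,0,0],0.4]
    - [[27,0,-40],[0,0,0],0.4]
    - [[27,0,-70],[0,0,0],0.4]
    - [[27,0,-70],[0,0,0],0.4]

```text
time: 6.15
ee_pos: [0.5484, -0.1247, 0.3828]
tcp_rot: [179.9, -0.3, 4.9]
wrist_force: [1.0, -0.3, 0.2]
opening: 0.0512
grasp_force: 0.0
```

```bash
python3 - <<'E'
from h import *
im,d,k=cam("wrist"); save("w4",im);P=cloud(d,k)
g=im.max(2)
m=((g<60)&(P[...,2]>.25)&(P[...,2]<.32)).astype(np.uint8); m=cv2.morphologyEx(m,cv2.MORPH_OPEN,np.ones((13,13),np.uint8))
n,l,s,ce=cv2.connectedComponentsWithStats(m)
for i in range(1,n): print(ce[i],s[i],ray(k,*ce[i],.258).round(4),np.nanmax(P[l==i][:,2]))
E
```

```text
[280.74933333 210.448     ] [271 200  20  21 375] [ 0.5472 -0.128   0.258 ] 0.2696344505438435
[286.5 265.5] [278 258  18  16 288] [ 0.5006 -0.1367  0.258 ] 0.26564180304679597
[311. 266.] [302 259  19  15 285] [ 0.5018 -0.1566  0.258 ] 0.26567048753906786
```

View pics/w4.png

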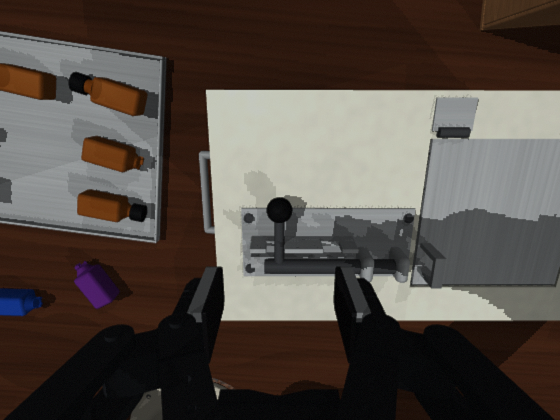

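The handle is down in the open notch, with the knob at (281,210) and z level. Next I look over the tray.

Emit:
play_rows:
  increments:
    - [[3,-36,-20],[0,0,-8.5],0.3]
    - [[6,-76,-20],[0,0,-17],0.3]
    - [[9,-116,-20],[0,0,-25.5],0.3]
    - [[12,-156,-20],[0,0,-34],0.3]
    - [[15,-196,-20],[0,0,-42.5],0.3]
    - [[18,-236,-20],[0,0,-51],0.3]
    - [[22,-276,-20],[0,0,-59.5],0.3]
    - [[25,-316,-20],[0,0,-68],0.3]
    - [[25,-324,-20],[0,0,-75],0.3]
    - [[25,-324,-20],[0,0,-75],0.3]
    - [[25,-324,-20],[0,0,-75],0.3]
    - [[25,-324,-20],[0,0,-75],0.3]

```text
time: 7.4
ee_pos: [0.5455, 0.1994, 0.3989]
tcp_rot: [-180.0, 0.0, 79.6]
wrist_force: [0.2, -0.4, 0.0]
opening: 0.0602
grasp_force: 0.0
```

```bash
cat > tray.py <<'E'
from h import *
import sys
def bottles(name,fl=.08):
    im,d,k=cam(name); P=cloud(d,k); z=P[...,2]
    hsv=cv2.cvtColor(im,cv2.COLOR_RGB2HSV)
    m=((hsv[...,0]<20)&(hsv[...,1]>130)&(hsv[...,2]>50)&(z>.022)&(z<fl)&(P[...,0]>.38)&(P[...,0]<.72)&(P[...,1]>0)&(P[...,1]<.42)).astype(np.uint8)
    m=cv2.morphologyEx(m,cv2.MORPH_OPEN,np.ones((3,3),np.uint8))
    n,l,s,ce=cv2.connectedComponentsWithStats(m)
    for i in range(1,n):
        if s[i,4]>(40 if name!="wrist" else 300):
            q=P[l==i]; zt=np.nanpercentile(q[:,2],90); q=q[q[:,2]>zt-.004] # top face
            (c,(w,h),a)=cv2.minAreaRect(q[:,:2].astype(np.float32)*1000)
            if w<h: a+=90
            # stub direction: thin end of the full blob
            p=P[l==i][:,:2]*1000-c; e=np.array([np.cos(np.radians(a)),np.sin(np.radians(a))]); t=p@e; 
            sgn='+' if t.max()>-t.min() else '-'
            print(ce[i].round(),"top z",zt.round(4),"face c",np.round(c,1),"dims",np.round((w,h),1),"axis",round(a%180,1),"ext",t.min().round(),t.max().round())
    return im
if __name__=="__main__":
    save(sys.argv[1],bottles("wrist")); print("scene"); bottles("scene"); o=telemetry.get_obs(); print(o["time"],o["ee_pos"],o["tcp_rot"],o["q"])
E
python3 tray.py t1
```

```text
[262.  61.] top z 0.0395 face c [546.1 326.6] dims [62.  32.6] axis 88.2 ext -44.0 31.0
[328. 129.] top z 0.0392 face c [619.1 217.4] dims [61.7 32.5] axis 81.5 ext -31.0 44.0
[333. 211.] top z 0.0392 face c [610.6  95.4] dims [61.9 32.6] axis 76.1 ext -31.0 42.0
[229. 212.] top z 0.0394 face c [454.7 127.9] dims [62.  32.3] axis 83.0 ext -44.0 32.0
[280. 212.] top z 0.0393 face c [532.4 113.7] dims [61.7 32.2] axis 77.4 ext -45.0 31.0
scene
[231. 241.] top z 0.0424 face c [609.7  95.7] dims [57.9 28.6] axis 74.9 ext -30.0 43.0
[254. 248.] top z 0.0423 face c [532.2 114.3] dims [58.7 29.3] axis 71.4 ext -43.0 31.0
[277. 255.] top z 0.0428 face c [453.1 128.2] dims [62.2 28.8] axis 83.4 ext -43.0 31.0
[221. 276.] top z 0.042 face c [618.1 217.5] dims [58.  29.1] axis 80.9 ext -29.0 44.0
[238. 312.] top z 0.0414 face c [544.7 326. ] dims [62.9 29.1] axis 89.2 ext -40.0 32.0
7.5 [0.54540042 0.19929172 0.39933146] [1.79996706e+02 2.06336540e-03 7.96711399e+01] [ 2.00741053e+01  1.71127112e+01  4.16299809e+01  1.14515473e+02
 -3.44658258e-03  1.20402965e+02]
```

View pics/t1.png

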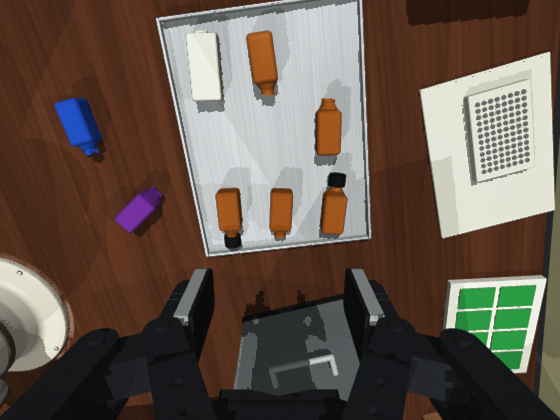

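The wrist view shows the broken bottles at (262,61), (328,129) and (280,212), with top faces at z 0.039. The capped ones are at (229,212) and (333,211). I pick the one at (280,212).

Emit:
play_rows:
  increments:
    - [[-36,2,40],[0,0,2.2],0.3]
    - [[-72,3,80],[0,0,2.2],0.3]
    - [[-72,3,130],[0,0,2.2],0.3]
    - [[-72,3,180],[0,0,2.2],0.3]
    - [[-72,3,230],[0,0,2.2],0.3]
    - [[-72,3,280],[0,0,2.2],0.3]
    - [[-72,3,330],[0,0,2.2],0.3]
    - [[-72,3,355],[0,0,2.2],0.3]
    - [[-72,3,372],[0,0,2.2],0.3]
    - [[-72,3,372],[0,0,2.2],0.3]
    - [[-72,3,372],[0,0,2.2],0.9]
    - [[-72,3,372],[0,0,2.2],0.9]
    - [[-72,3,372],[0,0,2.2],0.9]
    - [[-72,3,372],[0,0,2.2],0.9]
    - [[-72,3,340],[0,0,2.2],0.9]
    - [[-72,3,300],[0,0,2.2],0.9]
    - [[-72,3,250],[0,0,2.2],0.9]
    - [[-72,3,200],[0,0,2.2],0.9]
  grip_force: 40

```text
time: 9.3
ee_pos: [0.5352, 0.1288, 0.2016]
tcp_rot: [180.0, -0.0, 77.6]
wrist_force: [1.4, -0.3, 0.1]
opening: 0.0335
grasp_force: 40.3
```

Emit:
play_rows:
  increments:
    - [[0,0,-50],[0,0,0],0.9]
    - [[0,0,-100],[0,0,0],0.9]
    - [[-35,10,-150],[0,0,8],0.9]
    - [[-80,23,-160],[0,0,16],0.9]
    - [[-125,36,-160],[0,0,24],0.9]
    - [[-170,49,-160],[0,0,32],0.9]
    - [[-215,62,-160],[0,0,40],0.9]
    - [[-260,75,-160],[0,0,48],0.9]
    - [[-305,88,-160],[0,0,56],0.9]
    - [[-350,101,-160],[0,0,64],0.9]
    - [[-395,115,-160],[0,0,72.6],0.9]
    - [[-420,122,-160],[0,0,72.6],0.9]
    - [[-420,122,-160],[0,0,72.6],0.9]
    - [[-420,122,-160],[0,0,72.6],0.9]
    - [[-420,122,-160],[0,0,72.6],0.9]

```text
time: 10.8
ee_pos: [0.5649, -0.3066, 0.3599]
tcp_rot: [180.0, -0.0, 5.1]
wrist_force: [-0.1, -0.1, -0.4]
opening: 0.0332
grasp_force: 40.4
```

```bash
python3 - <<'E'
from h import *
im,d,k=cam("wrist"); save("b1",im)
print(to([.564,-.308,.36],4.9))
E
```

```text
(array([-1.1,  1.6,  0. ]), array([ 0.02, -0.04,  0.22]))
```

View pics/b1.png

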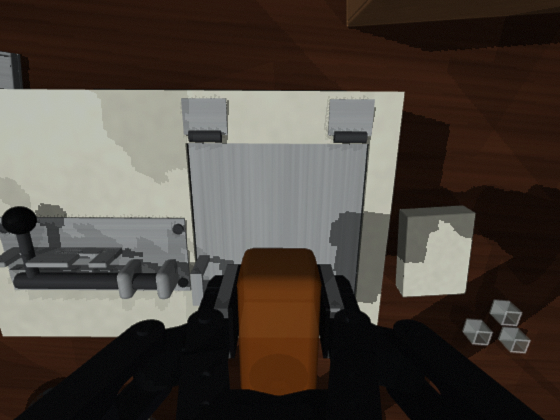

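Emit:
play_rows:
  increments:
    - [[-1,1.5,40],[0,0,0],0.9]
    - [[-1,1.5,80],[0,0,0],0.9]
    - [[-1,1.5,100],[0,0,0],0.9]
    - [[-1,1.5,115],[0,0,0],0.9]
    - [[-1,1.5,130],[0,0,0],0.9]
    - [[-1,1.5,145],[0,0,0],0.9]
    - [[-1,1.5,160],[0,0,0],0.9]
    - [[-1,1.5,172],[0,0,0],0.9]
    - [[-1,1.5,182],[0,0,0],0.9]
    - [[-1,1.5,182],[0,0,0],0.9]
    - [[-1,1.5,182],[0,0,0],0.9]
  grip_force: 70

```text
time: 11.95
ee_pos: [0.5634, -0.3086, 0.1768]
tcp_rot: [-179.9, 0.1, 5.1]
wrist_force: [-4.7, 0.5, -1.5]
opening: 0.0329
grasp_force: 74.1
```

```bash
python3 - <<'E'
from h import *
im,d,k=cam("wrist"); a=im; im2,d2,k2=cam("side"); c=im2[150:340,260:440]; save("b2",np.hstack([cv2.resize(a,(400,300)),cv2.resize(c,(300,300))]))
E
```

```text
(no output)
```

View pics/b2.png

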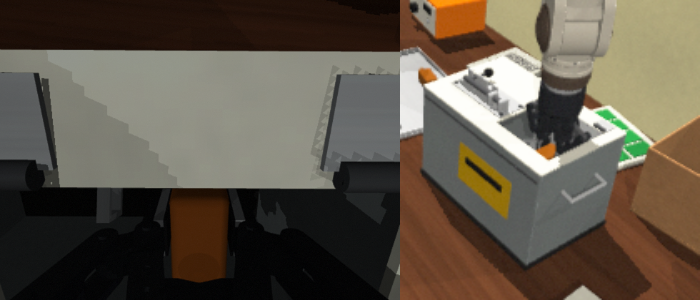

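The flap is open with the gripper and bottle inside the hatch, so I release.

Emit:
play_rows:
  increments:
    - [[0,0,0],[0,0,0],0.5]
    - [[0,0,0],[0,0,0],0.4]
    - [[0,0,0],[0,0,0],0.35]
    - [[0,0,0],[0,0,0],0.35]
    - [[0,0,0],[0,0,0],0.35]
    - [[0,0,0],[0,0,0],0.35]
    - [[0,0,0],[0,0,0],0.35]
    - [[0,0,0],[0,0,0],0.35]
    - [[0,0,0],[0,0,0],0.35]
    - [[0,0,0],[0,0,0],0.35]

```text
time: 13.05
ee_pos: [0.5639, -0.3062, 0.178]
tcp_rot: [-179.7, 0.0, 5.2]
wrist_force: [-6.9, 19.2, 3.5]
opening: 0.0555
grasp_force: 2.2
```

```bash
python3 - <<'E'
from h import *
im,d,k=cam("wrist"); P=cloud(d,k)
hsv=cv2.cvtColor(im,cv2.COLOR_RGB2HSV); m=(hsv[...,0]<20)&(hsv[...,1]>130)&(hsv[...,2]>40)
print(m.sum(), np.nanmedian(P[m],0)); im2,d2,k2=cam("side");save("b3",np.hstack([cv2.resize(im,(400,300)),cv2.resize(im2[150:340,260:440],(300,300))]))
E
```

```text
3872 [ 0.50505725 -0.32829153  0.04755155]
```

Emit:
play_rows:
  increments:
    - [[0,0,0],[0,0,0],0.55]
    - [[0,0,0],[0,0,0],0.55]
    - [[0,0,-15],[0,0,0],0.55]
    - [[0,0,-35],[0,0,0],0.55]
    - [[0,0,-60],[0,0,0],0.55]
    - [[0,0,-100],[0,0,0],0.55]
    - [[0,0,-140],[0,0,0],0.55]
    - [[0,0,-190],[0,0,0],0.55]
    - [[0,0,-220],[0,0,0],0.55]
    - [[0,0,-220],[0,0,0],0.55]

```text
time: 14.15
ee_pos: [0.565, -0.3095, 0.4035]
tcp_rot: [179.7, -0.6, 5.0]
wrist_force: [-0.1, -0.3, 0.1]
opening: 0.0384
grasp_force: 0.0
```

```bash
python3 - <<'E'
from h import *
im,d,k=cam("wrist"); save("b4",im); P=cloud(d,k)
m=(P[...,0]>.5)&(P[...,0]<.58)&(P[...,1]>-.36)&(P[...,1]<-.27); print("flap z",np.nanpercentile(P[m][:,2],[2,50,98]))
im2,d2,k2=cam("scene");np.savez("s2.npz",im=im2)
save("b4",np.hstack([cv2.resize(im,(400,300)),cv2.resize(im2[70:350,150:350],(214,300))]))
E
```

```text
flap z [0.23968763 0.43388741 0.46874219]
```

View pics/b4.png

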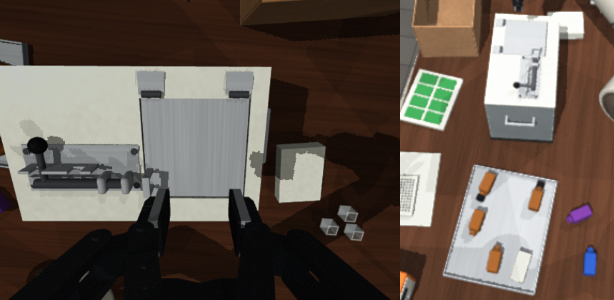

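The flap is shut and the first bottle is inside. I go back over the tray and remeasure.

Emit:
play_rows:
  increments:
    - [[4,-40,0],[0,0,-7],0.3]
    - [[8,-85,0],[0,0,-14],0.3]
    - [[13,-133,0],[0,0,-21],0.3]
    - [[17,-180,0],[0,0,-28],0.3]
    - [[22,-228,0],[0,0,-35],0.3]
    - [[26,-275,0],[0,0,-42],0.3]
    - [[31,-323,0],[0,0,-49],0.3]
    - [[35,-370,0],[0,0,-56],0.3]
    - [[40,-418,0],[0,0,-63],0.3]
    - [[45,-465,0],[0,0,-70],0.3]
    - [[50,-512,0],[0,0,-77],0.3]
    - [[54,-557,0],[0,0,-80],0.3]
    - [[54,-557,0],[0,0,-80],0.3]
    - [[54,-557,0],[0,0,-80],0.3]
    - [[54,-557,0],[0,0,-80],0.3]

```text
time: 15.75
ee_pos: [0.5688, 0.2499, 0.3965]
tcp_rot: [-179.9, 0.0, 85.0]
wrist_force: [-1.0, -0.4, -0.3]
opening: 0.0595
grasp_force: 0.0
```

```bash
python3 tray.py t2; python3 - <<'E'
from h import *
print(to([.546,.3416,.027],88.2)); print(to([.617,.2026,.027],81.5))
E
```

```text
[258. 101.] top z 0.0396 face c [546.5 326.8] dims [62.  32.6] axis 88.2 ext -45.0 31.0
[316. 170.] top z 0.0392 face c [619.  216.9] dims [61.8 32.2] axis 82.1 ext -31.0 46.0
[213. 239.] top z 0.0394 face c [454.9 127.6] dims [62.7 32.6] axis 82.0 ext -43.0 32.0
[314. 248.] top z 0.0391 face c [610.3  95.2] dims [62.1 32.6] axis 77.0 ext -31.0 43.0
scene
[277. 255.] top z 0.0426 face c [454.  128.5] dims [57.5 29.5] axis 84.1 ext -43.0 31.0
[221. 276.] top z 0.0416 face c [618.6 218.6] dims [60.2 29.2] axis 83.2 ext -31.0 42.0
[238. 312.] top z 0.0421 face c [545.2 326.8] dims [60.4 29.7] axis 87.7 ext -42.0 32.0
15.85 [0.56885684 0.2492937  0.39731888] [-1.79999376e+02  1.71225889e-03  8.49426846e+01] [ 2.36652907e+01  2.44205494e+01  5.10879575e+01  1.16668778e+02
 -1.20158202e-03  1.18722606e+02]
(array([ 89.9, -30.9, 370.3]), array([-0.  ,  0.  , -3.26]))
(array([-42.3,  52.1, 370.3]), array([-0.  ,  0.  ,  3.44]))
```

Emit:
play_rows:
  increments:
    - [[45,-16,40],[0,0,-3.2],0.45]
    - [[90,-31,80],[0,0,-3.2],0.45]
    - [[90,-31,130],[0,0,-3.2],0.45]
    - [[90,-31,180],[0,0,-3.2],0.45]
    - [[90,-31,230],[0,0,-3.2],0.45]
    - [[90,-31,280],[0,0,-3.2],0.45]
    - [[90,-31,320],[0,0,-3.2],0.45]
    - [[90,-31,340],[0,0,-3.2],0.45]
    - [[90,-31,355],[0,0,-3.2],0.45]
    - [[90,-31,370],[0,0,-3.2],0.45]
    - [[90,-31,370],[0,0,-3.2],0.45]
    - [[90,-31,370],[0,0,-3.2],0.9]
    - [[90,-31,370],[0,0,-3.2],0.9]
    - [[90,-31,370],[0,0,-3.2],0.9]
    - [[90,-31,370],[0,0,-3.2],0.9]
    - [[90,-31,330],[0,0,-3.2],0.9]
    - [[90,-31,280],[0,0,-3.2],0.9]
    - [[90,-31,230],[0,0,-3.2],0.9]
    - [[90,-31,180],[0,0,-3.2],0.9]
    - [[90,-31,130],[0,0,-3.2],0.9]
  grip_force: 50

```text
time: 17.85
ee_pos: [0.5452, 0.3427, 0.2698]
tcp_rot: [180.0, -0.0, 88.3]
wrist_force: [0.9, 1.3, -0.2]
opening: 0.0336
grasp_force: 50.0
```

```bash
python3 - <<'E'
from h import *
o=telemetry.get_obs(); print(o["ee_pos"],o["tcp_rot"],o["opening"],to([.5635,-.308,.36],4.9))
E
```

```text
[0.54524633 0.34269612 0.26977548] [ 1.79964771e+02 -2.62064166e-02  8.82539571e+01] 0.03355580318357278 (array([-649.8,   38.1,  -90.5]), array([ 1.000e-02, -5.000e-02,  8.335e+01]))
```

Emit:
play_rows:
  increments:
    - [[0,0,-45],[0,0,0],0.9]
    - [[-30,2,-90],[0,0,5],0.9]
    - [[-75,5,-90],[0,0,11],0.9]
    - [[-120,7,-90],[0,0,17],0.9]
    - [[-165,10,-90],[0,0,23],0.9]
    - [[-210,12,-90],[0,0,29],0.9]
    - [[-255,15,-90],[0,0,35],0.9]
    - [[-300,18,-90],[0,0,41],0.9]
    - [[-345,20,-90],[0,0,47],0.9]
    - [[-390,23,-90],[0,0,53],0.9]
    - [[-435,25,-90],[0,0,59],0.9]
    - [[-480,28,-90],[0,0,65],0.9]
    - [[-525,31,-90],[0,0,71],0.9]
    - [[-570,33,-90],[0,0,77],0.9]
    - [[-615,36,-90],[0,0,83],0.9]
    - [[-650,38,-90],[0,0,83.4],0.9]
    - [[-650,38,-90],[0,0,83.4],0.9]
    - [[-650,38,-90],[0,0,83.4],0.9]
    - [[-650,38,-90],[0,0,83.4],0.9]

```text
time: 19.75
ee_pos: [0.5639, -0.3073, 0.3576]
tcp_rot: [-180.0, -0.0, 4.9]
wrist_force: [-0.6, 1.3, -0.4]
opening: 0.033
grasp_force: 50.1
```

```bash
python3 - <<'E'
from h import *
o=telemetry.get_obs(); print(o["ee_pos"],o["tcp_rot"],o["opening"],to([.5635,-.308,.178],4.9))
E
```

```text
[ 0.56385319 -0.30725299  0.35764266] [-1.79998388e+02 -2.15564037e-02  4.88705725e+00] 0.033014354955036504 (array([ -0.5,   0.7, 179.6]), array([-0.  , -0.02, -0.01]))
```

Emit:
play_rows:
  increments:
    - [[0,1,40],[0,0,0],0.9]
    - [[0,1,80],[0,0,0],0.9]
    - [[0,1,100],[0,0,0],0.9]
    - [[0,1,115],[0,0,0],0.9]
    - [[0,1,130],[0,0,0],0.9]
    - [[0,1,145],[0,0,0],0.9]
    - [[0,1,160],[0,0,0],0.9]
    - [[0,1,172],[0,0,0],0.9]
    - [[0,1,181],[0,0,0],0.9]
    - [[0,1,181],[0,0,0],0.9]
    - [[0,1,181],[0,0,0],0.45]
    - [[0,1,181],[0,0,0],0.42]
    - [[0,1,181],[0,0,0],0.42]
    - [[0,1,181],[0,0,0],0.42]
    - [[0,1,181],[0,0,0],0.42]
    - [[0,1,181],[0,0,0],0.42]
    - [[0,1,181],[0,0,0],0.42]
    - [[0,1,181],[0,0,0],0.42]
    - [[0,1,181],[0,0,0],0.42]
  grip_force: 70

```text
time: 21.65
ee_pos: [0.5634, -0.3071, 0.1767]
tcp_rot: [-179.8, 0.1, 4.9]
wrist_force: [-7.4, 11.4, 2.3]
opening: 0.0494
grasp_force: 2.2
```

```bash
cat > amb.py <<'E'
from h import *
im,d,k=cam("wrist"); P=cloud(d,k)
hsv=cv2.cvtColor(im,cv2.COLOR_RGB2HSV); m=((hsv[...,0]<20)&(hsv[...,1]>130)&(hsv[...,2]>40)&(P[...,0]>.4)&(P[...,0]<.64)).astype(np.uint8)
n,l,s,ce=cv2.connectedComponentsWithStats(m)
for i in range(1,n):
    if s[i,4]>60: print(ce[i].round(),s[i,4],np.nanmedian(P[l==i],0).round(3),"zmax",np.nanpercentile(P[l==i][:,2],95).round(3))
E
python3 amb.py
```

```text
[279. 306.] 3438 [ 0.5   -0.314  0.087] zmax 0.094
```

Emit:
play_rows:
  increments:
    - [[0,0,0],[0,0,0],0.55]
    - [[0,0,0],[0,0,0],0.55]
    - [[0,0,-15],[0,0,0],0.55]
    - [[0,0,-35],[0,0,0],0.55]
    - [[0,0,-60],[0,0,0],0.55]
    - [[0,0,-100],[0,0,0],0.55]
    - [[0,0,-140],[0,0,0],0.55]
    - [[0,0,-190],[0,0,0],0.55]
    - [[0,0,-220],[0,0,0],0.55]
    - [[0,0,-220],[0,0,0],0.55]

```text
time: 22.7
ee_pos: [0.5648, -0.3093, 0.4025]
tcp_rot: [179.7, -0.6, 4.9]
wrist_force: [-0.0, -0.6, -0.2]
opening: 0.0387
grasp_force: 0.0
```

```bash
python3 amb.py; python3 - <<'E'
from h import *
im,d,k=cam("scene");P=cloud(d,k)
for b in [(-40,-40),(-40,-110),(30,-40),(30,-110),(0,-75)]:
    w=boxw([.5428,-.2348],4.9,[b[0]/1000,b[1]/1000,0]); j=np.hypot(P[...,0]-w[0],P[...,1]-w[1])<.006; print(b,np.nanmedian(P[j][:,2]))
o=telemetry.get_obs(); print(to([.617,.202,.36],82))
E
```

```text
[72. 86.] 247 [ 0.636 -0.006  0.001] zmax 0.002
[490. 155.] 8707 [ 0.59  -0.635  0.   ] zmax 0.002
[  2. 211.] 77 [0.448 0.097 0.034] zmax 0.037
[473. 246.] 1379 [ 0.437 -0.65   0.001] zmax 0.002
[375. 252.] 210 [ 0.413 -0.489  0.001] zmax 0.002
(-40, -40) 0.24429559500245546
(-40, -110) 0.24207506749892138
(30, -40) 0.5856286332377244
(30, -110) 0.24117959115637277
(0, -75) 0.24083232851472214
(array([  95.1, -505.2,   36.3]), array([ 1.600e-01, -7.000e-02, -7.715e+01]))
```

Emit:
play_rows:
  increments:
    - [[8,-40,0],[0,0,-6],0.3]
    - [[16,-85,0],[0,0,-13],0.3]
    - [[25,-130,0],[0,0,-20],0.3]
    - [[33,-175,0],[0,0,-27],0.3]
    - [[42,-220,0],[0,0,-34],0.3]
    - [[50,-265,0],[0,0,-41],0.3]
    - [[59,-310,0],[0,0,-48],0.3]
    - [[67,-355,5],[0,0,-55],0.3]
    - [[76,-400,15],[0,0,-62],0.3]
    - [[85,-445,25],[0,0,-69],0.3]
    - [[95,-490,36],[0,0,-76],0.3]
    - [[95,-505,36],[0,0,-77],0.3]
    - [[95,-505,36],[0,0,-77],0.3]
    - [[95,-505,36],[0,0,-77],0.3]
    - [[95,-505,36],[0,0,-77],0.3]

```text
time: 24.3
ee_pos: [0.6159, 0.2009, 0.3606]
tcp_rot: [180.0, 0.0, 81.7]
wrist_force: [-0.0, -1.4, 0.6]
opening: 0.0599
grasp_force: 0.0
```

```bash
python3 tray.py t3; python3 - <<'E'
from h import *
print(to([.617,.202,.027],82))
E
```

```text
[280. 143.] top z 0.0393 face c [620.  217.1] dims [62.2 31.6] axis 81.1 ext -31.0 44.0
[174. 226.] top z 0.0393 face c [455.2 127. ] dims [63.8 32.8] axis 83.8 ext -43.0 33.0
[286. 230.] top z 0.0393 face c [610.7  94.6] dims [60.7 32.3] axis 76.5 ext -30.0 43.0
scene
[231. 242.] top z 0.042 face c [611.6  96.5] dims [58.2 32.6] axis 79.1 ext -29.0 41.0
[277. 255.] top z 0.0427 face c [454.  128.8] dims [57.2 27.8] axis 83.0 ext -46.0 31.0
[221. 276.] top z 0.0423 face c [617.9 220.5] dims [57.6 29.6] axis 81.9 ext -33.0 41.0
24.4 [0.61593741 0.20084159 0.36083148] [ 1.79959915e+02 -1.33492365e-02  8.17187000e+01] [ 1.80622278e+01  2.57461038e+01  4.83504559e+01  1.12562506e+02
 -5.82480220e-03  1.16343530e+02]
(array([  1.2,   0.7, 333.8]), array([ 0.04, -0.01, -0.28]))
```

Emit:
play_rows:
  increments:
    - [[1,1,50],[0,0,0],0.35]
    - [[1,1,100],[0,0,0],0.35]
    - [[1,1,150],[0,0,0],0.35]
    - [[1,1,200],[0,0,0],0.35]
    - [[1,1,250],[0,0,0],0.35]
    - [[1,1,290],[0,0,0],0.35]
    - [[1,1,315],[0,0,0],0.35]
    - [[1,1,334],[0,0,0],0.35]
    - [[1,1,334],[0,0,0],0.35]
    - [[1,1,334],[0,0,0],0.9]
    - [[1,1,334],[0,0,0],0.9]
    - [[1,1,334],[0,0,0],0.9]
    - [[1,1,334],[0,0,0],0.9]
    - [[1,1,300],[0,0,0],0.9]
    - [[1,1,250],[0,0,0],0.9]
    - [[1,1,200],[0,0,0],0.9]
    - [[1,1,150],[0,0,0],0.9]
    - [[1,1,100],[0,0,0],0.9]
    - [[1,1,50],[0,0,0],0.9]
    - [[1,1,0],[0,0,0],0.9]
  grip_force: 50

```text
time: 26.4
ee_pos: [0.6166, 0.203, 0.3594]
tcp_rot: [179.9, -0.1, 81.9]
wrist_force: [1.1, 0.4, 0.2]
opening: 0.0334
grasp_force: 50.2
```

```bash
python3 - <<'E'
from h import *
o=telemetry.get_obs(); print(o["ee_pos"],o["tcp_rot"],o["opening"],to([.5635,-.308,.36],184.9))
E
```

```text
[0.61660827 0.20303096 0.35942735] [ 1.79876937e+02 -6.40032917e-02  8.18533145e+01] 0.03340156185436761 (array([-513.4,   19.8,   -1.1]), array([ 1.5000e-01,  6.0000e-02, -1.0305e+02]))
```

Emit:
play_rows:
  increments:
    - [[-35,1,0],[0,0,-7],0.9]
    - [[-75,3,0],[0,0,-14],0.9]
    - [[-115,4,0],[0,0,-21],0.9]
    - [[-155,6,0],[0,0,-29],0.9]
    - [[-195,7,0],[0,0,-37],0.9]
    - [[-235,9,0],[0,0,-45],0.9]
    - [[-275,11,0],[0,0,-53],0.9]
    - [[-315,12,0],[0,0,-61],0.9]
    - [[-355,14,0],[0,0,-69],0.9]
    - [[-395,15,0],[0,0,-77],0.9]
    - [[-435,17,0],[0,0,-85],0.9]
    - [[-475,18,0],[0,0,-93],0.9]
    - [[-513,20,0],[0,0,-100],0.9]
    - [[-513,20,0],[0,0,-103],0.9]
    - [[-513,20,0],[0,0,-103],0.9]
    - [[-513,20,0],[0,0,-103],0.9]
    - [[-513,20,0],[0,0,-103],0.9]

```text
time: 28.1
ee_pos: [0.5645, -0.3066, 0.3566]
tcp_rot: [-180.0, 0.0, -175.2]
wrist_force: [-0.6, -0.3, -0.8]
opening: 0.0334
grasp_force: 50.2
```

```bash
python3 - <<'E'
from h import *
o=telemetry.get_obs(); print(o["ee_pos"],o["tcp_rot"],o["opening"],o["q"],to([.5635,-.308,.178],184.9))
E
```

```text
[ 0.56454661 -0.30661214  0.35657972] [-1.79987126e+02  3.20954053e-02 -1.75170942e+02] 0.03343846223787068 [-2.85097743e+01  2.42952250e+01  4.58264495e+01  1.11497335e+02
  6.88389362e-03 -3.33388266e+01] (array([  1.3,  -1.3, 178.6]), array([-0.01,  0.03, -0.07]))
```

Emit:
play_rows:
  increments:
    - [[1,-1,40],[0,0,0],0.9]
    - [[1,-1,80],[0,0,0],0.9]
    - [[1,-1,100],[0,0,0],0.9]
    - [[1,-1,115],[0,0,0],0.9]
    - [[1,-1,130],[0,0,0],0.9]
    - [[1,-1,145],[0,0,0],0.9]
    - [[1,-1,160],[0,0,0],0.9]
    - [[1,-1,172],[0,0,0],0.9]
    - [[1,-1,181],[0,0,0],0.9]
    - [[1,-1,181],[0,0,0],0.9]
    - [[1,-1,181],[0,0,0],0.45]
    - [[1,-1,181],[0,0,0],0.42]
    - [[1,-1,181],[0,0,0],0.42]
    - [[1,-1,181],[0,0,0],0.42]
    - [[1,-1,181],[0,0,0],0.42]
    - [[1,-1,181],[0,0,0],0.42]
    - [[1,-1,181],[0,0,0],0.42]
    - [[1,-1,181],[0,0,0],0.42]
    - [[1,-1,181],[0,0,0],0.42]
  grip_force: 70

```text
time: 30.0
ee_pos: [0.563, -0.3069, 0.1755]
tcp_rot: [179.8, -0.1, -175.1]
wrist_force: [-7.0, 10.3, 2.6]
opening: 0.0496
grasp_force: 2.1
```

```bash
python3 amb.py
```

```text
[277. 161.] 3914 [ 0.514 -0.313  0.113] zmax 0.118
```

Emit:
play_rows:
  increments:
    - [[0,0,0],[0,0,0],0.55]
    - [[0,0,0],[0,0,0],0.55]
    - [[0,0,-15],[0,0,0],0.55]
    - [[0,0,-35],[0,0,0],0.55]
    - [[0,0,-60],[0,0,0],0.55]
    - [[0,0,-100],[0,0,0],0.55]
    - [[0,0,-140],[0,0,0],0.55]
    - [[0,0,-190],[0,0,0],0.55]
    - [[0,0,-205],[0,0,0],0.55]
    - [[0,0,-205],[0,0,0],0.55]
    - [[0,0,-205],[0,0,0],0.55]
    - [[0,0,-205],[0,0,0],0.55]

```text
time: 31.25
ee_pos: [0.5637, -0.3086, 0.3786]
tcp_rot: [179.9, -0.1, -175.2]
wrist_force: [0.4, 0.1, -0.9]
opening: 0.0387
grasp_force: 0.0
```

```bash
python3 - <<'E'
from h import *
im,d,k=cam("scene");P=cloud(d,k)
for b in [(-50,-40),(-50,-75),(-50,-110),(30,-110),(0,-75)]:
    w=boxw([.5428,-.2348],4.9,[b[0]/1000,b[1]/1000,0]); j=np.hypot(P[...,0]-w[0],P[...,1]-w[1])<.006; print(b,np.nanmedian(P[j][:,2]))
iw,_,_=cam("wrist")
save("c1",np.hstack([cv2.resize(iw,(400,300)),cv2.resize(im[70:350,150:350],(214,300))]))
print(to([.5472,-.1275,.38],4.9),telemetry.get_obs()["q"])
print(to([.5472,-.1275,.38],184.9))
E
```

```text
(-50, -40) 0.24171359802464099
(-50, -75) 0.24251217364414557
(-50, -110) 0.242608498520975
(30, -110) 0.23973607849518852
(0, -75) 0.24016159151190353
(array([  0.8, 181.7,  -1. ]), array([-1.5000e-01, -1.1000e-01,  1.7995e+02])) [-2.87023181e+01  2.67974713e+01  5.20684464e+01  1.15386193e+02
  6.27963360e-03 -3.35525585e+01]
(array([  0.8, 181.7,  -1. ]), array([ 0.07, -0.09, -0.05]))
```

View pics/c1.png

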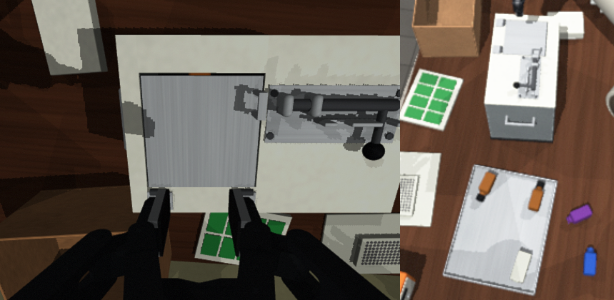

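The flap looks shut and the tray holds only capped bottles and the slide box. A sliver of amber shows at the flap's free edge, full-size pixel (280,103), so I check its depth.

```bash
python3 - <<'E'
from h import *
im,d,k=cam("wrist");P=cloud(d,k)
hsv=cv2.cvtColor(im,cv2.COLOR_RGB2HSV); m=(hsv[...,0]<20)&(hsv[...,1]>130)&(hsv[...,2]>60)
m[:85]=0;m[130:]=0;m[:,:220]=0;m[:,340:]=0
v,u=np.nonzero(m);print(len(u),u.min(),u.max(),v.min(),v.max());print(P[v,u][::12].round(3))
b=np.array([.5428,-.2348]);a=np.radians(4.9)
F=P[...,:2]-b; X=F[...,0]*np.cos(a)+F[...,1]*np.sin(a);Y=-F[...,0]*np.sin(a)+F[...,1]*np.cos(a)
for x in(-75,-60,-50,-30,0,30):
  j=(abs(X*1000-x)<3)&(abs(Y*1000+90)<25); print(x,np.nanpercentile(P[j][:,2],[5,50,95]).round(4))
save("c2",cv2.resize(im[60:280,160:560],(800,440)))
E
```

```text
88 265 294 103 105
[[ 0.49  -0.33   0.12 ]
 [ 0.489 -0.317  0.12 ]
 [ 0.488 -0.305  0.121]
 [ 0.491 -0.323  0.122]
 [ 0.49  -0.31   0.12 ]
 [ 0.492 -0.328  0.12 ]
 [ 0.491 -0.315  0.121]
 [ 0.49  -0.302  0.119]]
-75 [0.2395 0.2405 0.2417]
-60 [0.0874 0.2403 0.2416]
-50 [0.2394 0.2406 0.2416]
-30 [0.2394 0.2406 0.2418]
0 [0.2407 0.4295 0.4455]
30 [0.2394 0.2404 0.2416]
```

View pics/c2.png

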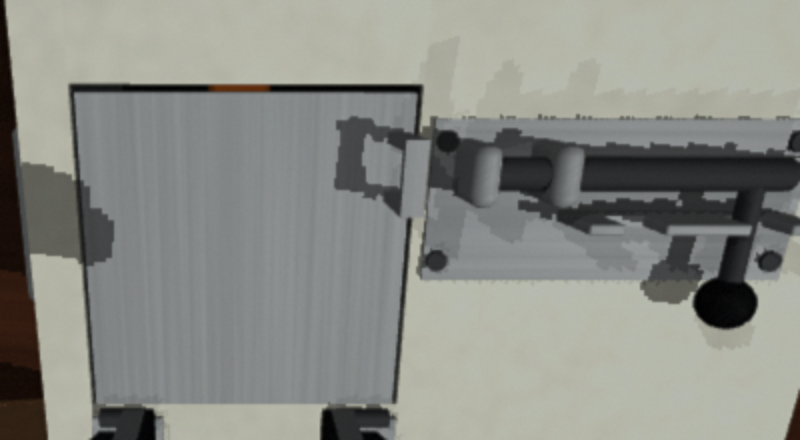

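The amber is at z 0.12, well inside the box and seen through the gap, and the flap is flush. I go to the knob to re-bolt.

Emit:
play_rows:
  increments:
    - [[-1,50,0],[0,0,0],0.4]
    - [[-1,95,0],[0,0,0],0.4]
    - [[-1,140,0],[0,0,0],0.4]
    - [[-1,181,0],[0,0,0],0.4]
    - [[-1,181,0],[0,0,0],0.4]
    - [[-1,181,0],[0,0,0],0.4]
    - [[-1,181,40],[0,0,0],0.4]
    - [[-1,181,80],[0,0,0],0.4]
    - [[-1,181,100],[0,0,0],0.4]
    - [[-1,181,112],[0,0,0],0.4]
    - [[-1,181,112],[0,0,0],0.4]
    - [[-1,181,112],[0,0,0],0.4]
  grip_force: 25

```text
time: 32.6
ee_pos: [0.5491, -0.129, 0.2682]
tcp_rot: [180.0, -0.0, -175.2]
wrist_force: [0.2, 0.1, 0.3]
opening: 0.0513
grasp_force: 0.0
```

```bash
python3 - <<'E'
from h import *
print(to([.5495,-.128,.2665],184.9))
E
```

```text
(array([-0.5,  0.9,  1.7]), array([ 0.  , -0.02, -0.12]))
```

Emit:
play_rows:
  increments:
    - [[0,1,1],[0,0,0],0.9]
    - [[0,1,1],[0,0,0],0.9]
    - [[0,1,1],[0,0,0],0.9]
    - [[0,1,1],[0,0,0],0.9]
    - [[1,1,-8.5],[0,0,0],0.9]
    - [[3,1,-18],[0,0,0],0.9]
    - [[7,1,-26],[0,0,0],0.9]
    - [[13,1,-33.5],[0,0,0],0.9]
    - [[18,1,-38],[0,0,0],0.9]
    - [[23,1,-41.5],[0,0,0],0.9]
    - [[23,1,-41.5],[0,0,0],0.9]
    - [[23,1,-41.5],[0,0,0],0.9]

```text
time: 33.8
ee_pos: [0.5263, -0.1291, 0.3098]
tcp_rot: [-180.0, 0.1, -175.2]
wrist_force: [1.7, 1.4, -0.3]
opening: 0.0177
grasp_force: 25.0
```

```bash
python3 - <<'E'
from h import *
im,d,k=cam("wrist"); P=cloud(d,k); g=im.max(2)
save("d1",im); im2,_,_=cam("scene"); a=cv2.resize(im2[75:205,220:310],(300,433)); save("d2",a)
o=telemetry.get_obs(); print(o["ee_pos"])
E
```

```text
[ 0.52644148 -0.12913955  0.30963308]
```

View pics/d1.png

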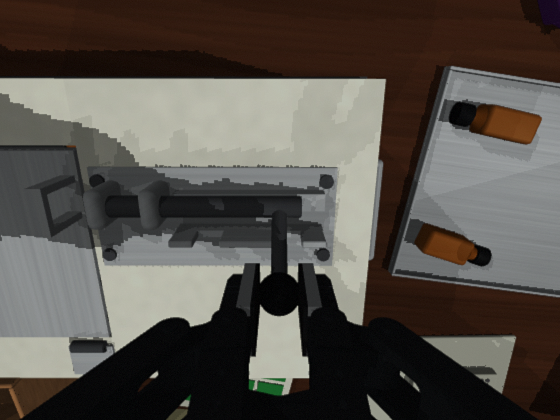

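The handle is up, with the ball at (280,293) and the stem above the plate. I slide the bolt shut.

Emit:
play_rows:
  increments:
    - [[0,-6,0],[0,0,0],0.9]
    - [[0,-13,0],[0,0,0],0.9]
    - [[0,-20,0],[0,0,0],0.9]
    - [[0,-27,0],[0,0,0],0.9]
    - [[0,-34,0],[0,0,0],0.9]
    - [[0,-40,0],[0,0,0],0.9]
    - [[0,-43.5,0],[0,0,0],0.9]
    - [[0,-43.5,0],[0,0,0],0.9]
    - [[0,-43.5,0],[0,0,0],0.9]

```text
time: 34.8
ee_pos: [0.5299, -0.1714, 0.3096]
tcp_rot: [179.8, 0.0, -175.1]
wrist_force: [2.9, 9.6, 2.9]
opening: 0.0176
grasp_force: 25.3
```

```bash
python3 - <<'E'
from h import *
im,d,k=cam("wrist"); save("d3",im)
E
```

```text
(no output)
```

View pics/d3.png

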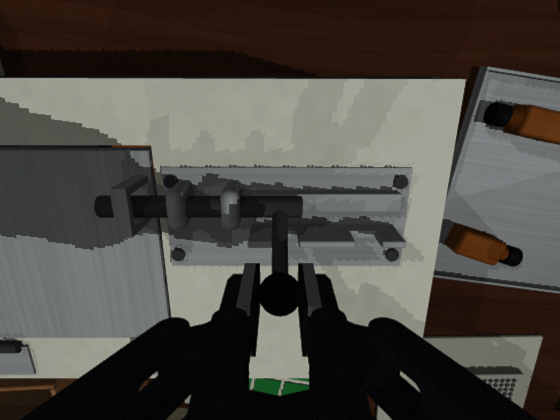

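The bolt is shot through the staple at (125,203). I lower the handle, release and retreat.

Emit:
play_rows:
  increments:
    - [[-5,1,3],[0,0,0],0.9]
    - [[-10,1,8],[0,0,0],0.9]
    - [[-16,1,15.5],[0,0,0],0.9]
    - [[-20,1,23.5],[0,0,0],0.9]
    - [[-22,1,33],[0,0,0],0.9]
    - [[-23,1,41],[0,0,0],0.9]
    - [[-23,1,42],[0,0,0],0.9]
    - [[-23,1,42],[0,0,0],0.9]
    - [[-23,1,42],[0,0,0],0.4]
    - [[-23,1,42],[0,0,0],0.4]
    - [[-23,1,42],[0,0,0],0.4]
    - [[-23,1,0],[0,0,0],0.4]
    - [[-23,1,-40],[0,0,0],0.4]
    - [[-23,1,-80],[0,0,0],0.4]
    - [[-23,1,-90],[0,0,0],0.4]
    - [[-23,1,-90],[0,0,0],0.4]
    - [[-23,1,-90],[0,0,0],0.4]

```text
time: 36.55
ee_pos: [0.553, -0.1697, 0.3985]
tcp_rot: [180.0, -0.1, -175.2]
wrist_force: [-0.5, 0.1, 0.1]
opening: 0.0515
grasp_force: 0.0
```

```bash
python3 - <<'E'
from h import *
im,d,k=cam("wrist"); save("e1",im);P=cloud(d,k)
g=im.max(2)
m=((g<60)&(P[...,2]>.25)&(P[...,2]<.33)).astype(np.uint8); m=cv2.morphologyEx(m,cv2.MORPH_OPEN,np.ones((13,13),np.uint8))
n,l,s,ce=cv2.connectedComponentsWithStats(m)
for i in range(1,n): print(ce[i],s[i],ray(k,*ce[i],.258).round(4),np.nanmax(P[l==i][:,2]))
E
```

```text
[258. 140.] [252 134  13  13 169] [ 0.5042 -0.1908  0.258 ] 0.2657663887941118
[279.4416476  141.44851259] [266 134  28  16 437] [ 0.5039 -0.1744  0.258 ] 0.26633459118745006
[279.5        200.62420382] [270 193  20  16 314] [ 0.551  -0.1704  0.258 ] 0.2698856312484573
```

View pics/e1.png

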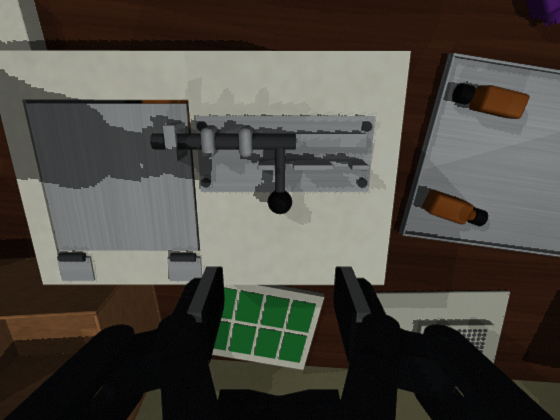

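The knob at (280,201) is back at its starting place and height, the flap is shut and the bolt runs through the staple.

```bash
python3 -c "
from h import *
print(workorder.job_done())"
```

```text
the job is handed in; nothing more can be done
None
```

I put all three broken bottles in the glass-waste box, let the flap spring shut, bolted it with the handle down in the locked notch, and handed the job in; no verdict came back.

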